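# Load the bench leak tester, lock it and start it

### The arm

A 6-joint arm with a two-finger parallel gripper is mounted at the origin on a cart in front of the work surface, level with it; the furniture and walls round the work are solid. World frame = base frame: x ahead of the robot, y to its left, z up, the work surface at z = 0. Lengths are in mm, angles in rad, forces in N, time in s.
With the tool pointing down it reaches from about 275 to 975 mm from the base axis. Payload 8.4 kg.
Tool frame: the origin (TCP) lies at the very end of the fingers, on their centre line; the grasp point (between the pads) lies 19 mm behind it; z points along the fingers, y is the line along which they close (so a half turn about z gives the same grasp; the last joint's range is limited). The gripper opens to 92 mm and grips with 3 to 60 N. Pads are 20 mm wide; open, the fingers measure 128 mm over their backs; the gripper's body (75 mm by 189 mm) begins 69 mm behind the grasp point.
Start: joints at [-1.177, 0.353, 1.633, -0, 1.155, -0.002], TCP at [240.965, -576.683, 214.583] pointing down, gripper open.
Joint ranges: [-2.63, 2.63], [-0.92, 2.1], [0.06, 2.66], [-1.3, 4.44], [0, 2.69], [-3.02, 3.02]. Speed limits (rad/s): [2.22, 2.22, 2.79, 3.14, 3.14, 3.14].

### API

Orientations are given as a unit quaternion [x, y, z, w].
In Python, from cell import ctrl gives the robot as it stands.
- The arm moves only by the tool send_rows, never from a script. Its argument "motion" is a list of rows, each a list of 7 numbers: the shift along the tool's x, y, z in cm, then the turn, a rotation vector about the tool's x, y, z in degrees, then the finger opening in cm, from 0 to 9.19. A call has 1 to 12 rows; each row is the pose to reach, as a shift and turn from the pose commanded when the call began, along the tool's axes at that moment; what a row does not reach only later rows make up. A row lasts 1/8 s, in which the tool goes at most 62.5 mm and 10.7 degrees, less where a joint would pass 70% of its speed; a pose out of reach is approached as far as the arm can. A call with a gripper value outside its range is refused whole. The fingers move at their own pace and stop on an object; "grip_force" is the grip in N (left out, the last holds). Time passes only in rows, so rows that repeat a pose let the fingers close. It gives the time, the measured TCP pose, the force, the opening and the grip force at its end, in the units of the state.
- ctrl.get_state(): the state, without advancing time (a new reading comes with each control period).
- ctrl.snapshot(name): name is "scene" or "top" or "wrist"; returns (picture, depth): 480x640x3 uint8, red, green, blue; 480x640 float32, mm along the optical axis (not along the pixel's ray), 0 where there is no reading.
- ctrl.get_calibration(name): a dict with "fov_y" (degrees; the focal length in pixels is half the picture's height over the tangent of half this angle, whatever the lens; pixels are square), "cx", "cy" (the principal point, pixels), "distortion" ([k1, k2, p1, p2, k3] as OpenCV has them; the pictures are not rectified), "R" (3x3) and "t" (3): a world point X has camera coordinates R X + t; the wrist camera has in their place "tool_from_camera" (4x4, takes a point from camera to tool coordinates, whose origin is the TCP and whose axes are the flange's). Camera axes: x right, y down, z forward; pixel columns grow to the right and rows downward; lengths in mm; the calibration is good to about 2 mm. A picture is of the moment at which its call begins: read the wrist's pose just before it. get_calibration takes no time and is no camera call.
- ctrl.finish_job(): hands the job in; it is judged then, once.
Trained networks look in the newest picture that a camera, given by its name, has taken for a name from the list of things; names that differ only in an ending like _2 or _b are one class to them, and where a whole thing is asked for, a point or a joint stands for the part that bears it (a point fixed in the world has none). Each returns a list of dicts, best first, with "p" (0 to 1); they miss things now and then, are a little off and sometimes report something else, mostly with a low value. They report only what shows in the picture. A call takes as long as a camera call. They do not tell look-alikes from the thing itself.
- ctrl.spot_in(camera, name): "position" ([x, y, z] in mm, in the coordinates of the camera as it stood for that picture, good to about 4 mm: the middle of the surface that is visible of it).
The state is a dict: "time_s": time; "joints": joint angles; "joint_vel": joint speeds; "joint_torque": joint torques, N m; "eef_pos": TCP position; "tcp_rot": TCP orientation; "ft_force": force on the tool from outside, world axes, zero at the start; "ft_torque": the same for the moment, N m; "opening": opening from 0.0 (shut) to 1.0 (fully open); "grip_force": force on a finger pad.
Only numpy, scipy, OpenCV 4.12 (cv2) and the standard library are available. Lean on these libraries where they do the work, as an engineer would, in place of code of your own. Each camera call takes 0.05 s, during which the arm holds its last target. There are 200 camera calls.

### The job

Put every small can that is here through the leak tester: pull its spring locking pin up and turn it into its rest notch so that it stays out by itself, slide the tray right out, and stand all the small cans upright on the tray. Then slide the tray fully home, let the pin spring all the way down again so that the tray is locked, and only then press the selector on the control box down and turn it clockwise to its other position, where it must pop up again. Leave everything else on the table where it is.

Things in the scene. Friction and masses are not known exactly. Their poses are not given: they have to be found in the camera images.
- tester: Fixed leak tester. Grey hood x -62 to 62, top z 113, y 62 to 236 mm, dial on its front. Origin 6 mm above the table (it stands on feet), under the tray's centre line, level with the pin; z up, y along the slide into the hood, x away from the robot. Pin at x -78, y 0 mm on a steel bracket (x -117 to -55, y -22 to 22, top at z 40) with a slotted sleeve (top z 58). Sliding tray with hoop handle.
- tray (a joint): Tray slide, m: 0 = fully home in the hood, 0.24 = right out (towards -y of the tester). Friction about 1.5 N; it stays where it is left. With the pin down it is locked within a few mm. A pin let down while the tray is out blocks the tray's way back until pulled up again.
- tray_handle (a point): Middle of the top bar of the tray's hoop handle: round bar 12 mm thick, 64 mm long along the tester's x, 84 mm above the table, free below. Pinch it from above, fingers before and behind it along the tester's y, and pull or push level. Moves with the tray.
- tray_floor (a point): Centre of the tray's floor, 16 mm above the table; axes as the tester's. Inside its rim (20 mm high) the floor is 80 mm (x) by 182 mm (y): room for three small cans in a row along y, 58 mm apart, the middle one at the centre. Moves with the tray; right out, it lies clear of the hood.
- pin (a joint): Lift of the locking pin, m: 0 = fully down in the tray's hole, stop at 0.026. A spring pulls it down, 5 N at 0 and 11 N at the top. A cross pin under the handle lies in a slot; it clears the bump before the rest notch from a lift of 0.021. Parked in the notch the lift is about 0.017.
- pin_turn (a joint): Turn of the pin's handle, rad, positive counterclockwise from above: 0 = over the slot (pin can go down), stop at 1.30; rest notch from about 1.05 to 1.30. Turns only while the pin is lifted 0.018 or more. To let the pin down: lift it to 0.022 or more, turn back to 0, lower, let go.
- pin_grip (a point): Centre of the pin's black T-handle: a bar 44 mm long (along this point's x) by 14 mm thick (y) by 26 mm high; 93 mm above the table when the pin is down. At turn 0 the point's axes are those of the tester. It rises and turns with the pin.
- selector_press (a joint): Pressing of the selector, m: 0 = up, 0.012 = fully down; spring 4 N at the start and 8 N fully down. It can turn only while pressed 0.009 or more.
- selector (a joint): Turn of the selector, rad, positive CLOCKWISE from above: 0 = off (start), stop at 1.30. Between about 0.2 and 1.0 it is kept down; at both ends it pops up and is caught. The other position is from 1.05 to 1.30.
- selector_grip (a point): Centre of the selector's black bar handle: 46 mm long (this point's x) by 14 mm thick (y) by 26 mm high, 84 mm above the table when up, on top of the control box; it turns with the selector.
- control_box: Fixed grey control box 105 x 105 x 46 mm with the selector in the middle of its lid. Origin under its centre. (In the way only: the fixed blue lidded box, always at world x 0.23 to 0.45 m, y -0.13 to 0.02 m, 67 mm high.)
- wide_can: Sealed wide can, 71 mm in diameter and 107 mm high, not for this test: it stays where it is. Origin at the centre of its bottom.
- stamp: Date stamp, black foot 50 x 56 mm and wooden knob, 86 mm high, not needed: it stays where it is. Origin at the centre of its bottom.
- small_can_1: Sealed small can, cream, 56 mm in diameter and 60 mm high, about 0.2 kg, one of two or three (may be absent). Origin at the centre of its bottom, z up. Grip it round the body.
- small_can_2: Sealed small can, cream, 56 mm in diameter and 60 mm high, about 0.2 kg, one of two or three (may be absent). Origin at the centre of its bottom, z up. Grip it round the body.
- small_can_3: Sealed small can, cream, 56 mm in diameter and 60 mm high, about 0.2 kg, one of two or three (may be absent). Origin at the centre of its bottom, z up. Grip it round the body.
Mind the look-alikes: they are no part of the job. What is shaped like the small_can_2 but yellow is not meant.

How it is judged:
By the outcome, as a careful person would: the job done as asked, in the order asked, and still so for the second after the job is handed in, with the robot touching nothing.
Of small_can_1, small_can_2, small_can_3 only 2 to 3 are there at a start; the rules pass over those that are not, and their reading is None.
At some moment in a run one of small_can_1, small_can_2, small_can_3 may be knocked a few centimetres aside while the robot is not near it.
It also fails if it takes over 200 s, if anything falls off the work surface, if the arm or the gripper's body presses on something with over 40 N, if the wrist force passes 120 N, or if a joint passes its speed limit or range.

## Working session

There is one attempt and no reset: what is moved stays moved. The work goes in short steps, Python scripts to look and compute and a tool call to move; the robot and the scene stay as the last step left them, time stands still between calls to the robot, and variables do not carry over. Pictures are saved under pics/ and viewed, at most 14 in all, crops included, and the job is handed in when it is done.

Besides the shell and the picture viewer there is one more tool, called after "Call:" by a JSON object that holds its "api" and its "payload". send_rows: Moves the arm, as the interface text tells. Its arguments: {"type":"object","properties":{"motion":{"type":"array"},"grip_force":{"type":"number"}},"required":["motion"]}

```bash
ls; mkdir -p pics; cat > h.py <<'E'
import numpy as np, cv2
from cell import ctrl
from scipy.spatial.transform import Rotation as Ro
def K(c):
    f=240/np.tan(np.radians(c["fov_y"]/2)); return np.array([[f,0,c["cx"]],[0,f,c["cy"]],[0,0,1.]])
def cam2world(name,P,st=None):
    c=ctrl.get_calibration(name); P=np.atleast_2d(P).astype(float)
    if name=="wrist":
        T=np.array(c["tool_from_camera"]); P=P@T[:3,:3].T+T[:3,3]
        st=st or ctrl.get_state()
        return Ro.from_quat(st["tcp_rot"]).apply(P)+np.array(st["eef_pos"])
    return (P-np.array(c["t"]))@np.array(c["R"])
def pix(name,uv,d,st=None):
    c=ctrl.get_calibration(name); uv=np.array(uv,float).reshape(-1,1,2)
    n=cv2.undistortPoints(uv,K(c),np.array(c["distortion"],float))[:,0]
    d=np.atleast_1d(d)[:,None]
    return cam2world(name,np.hstack([n*d,np.ones_like(n[:,:1])*d]),st)
def cloud(name,depth,step=1,st=None):
    v,u=np.mgrid[0:480:step,0:640:step]; d=depth[::step,::step]; 
    return pix(name,np.stack([u.ravel(),v.ravel()],1),d.ravel(),st).reshape(d.shape+(3,)), d>0
def world2tool(v,st=None):
    st=st or ctrl.get_state(); return Ro.from_quat(st["tcp_rot"]).inv().apply(v)
def save(n,im): cv2.imwrite("pics/"+n,im[:,:,::-1])
E
cat > a.py <<'E'
from h import *
print({k:v for k,v in ctrl.get_state().items() if k in("eef_pos","tcp_rot","time_s","opening","ft_force")})
for cam in("scene","top"):
    im,d=ctrl.snapshot(cam); save(cam+"0.png",im); np.save(cam+"0.npy",d)
    for n in ["tester","tray_handle","tray_floor","pin_grip","selector_grip","control_box","wide_can","stamp","small_can_1"]:
        try:
            for r in ctrl.spot_in(cam,n)[:5]: print(cam,n,round(r["p"],2),cam2world(cam,r["position"]).round(0)[0])
        except Exception as e: print(cam,n,e)
E
python3 a.py
```

```text
pics
{'time_s': 0.0, 'eef_pos': array([ 240.77658374, -576.21042605,  213.86853441]), 'tcp_rot': array([ 9.80483377e-01,  1.96600813e-01, -1.33616650e-04, -6.70201609e-04]), 'ft_force': array([ 0.11321947, -0.74631685, -1.08927545]), 'opening': 1.0014899863369662}
scene tester 0.78 [626. 334.  64.]
scene tray_handle 0.88 [654. 192.  24.]
scene tray_handle 0.52 [443. 190.  48.]
scene tray_floor 0.98 [651. 188.  24.]
scene tray_floor 0.26 [581. 221.  99.]
scene pin_grip 0.51 [579. 220.  93.]
scene pin_grip 0.33 [514. 411.  24.]
scene pin_grip 0.2 [650. 190.  23.]
scene selector_grip 0.71 [581. 220.  95.]
scene selector_grip 0.47 [ 478. -240.   80.]
scene control_box 0.69 [628. 335.  64.]
scene control_box 0.63 [ 469. -221.   45.]
scene wide_can 0.85 [504. -34.  75.]
scene stamp 0.58 [ 475. -244.   74.]
scene stamp 0.56 [516. 410.  25.]
scene stamp 0.51 [500. -33.  70.]
scene small_can_1 0.96 [ 651. -136.   39.]
scene small_can_1 0.68 [343. 125.  49.]
scene small_can_1 0.67 [ 477. -244.   75.]
scene small_can_1 0.65 [445. 108.  53.]
scene small_can_1 0.56 [443. 190.  49.]
top tester 0.67 [652. 250.  13.]
top tray_floor 0.62 [659. 219.  11.]
top pin_grip 0.58 [585. 214. 103.]
top selector_grip 0.97 [ 484. -243.   71.]
top selector_grip 0.58 [660. 220.  17.]
top control_box 0.73 [ 475. -242.   44.]
top control_box 0.17 [ 476. -245.   72.]
top wide_can 0.66 [512. -59. 104.]
top stamp 0.57 [517. 394.  69.]
top small_can_1 0.96 [451. 180.  53.]
top small_can_1 0.91 [455.  95.  59.]
top small_can_1 0.71 [ 476. -242.   48.]
top small_can_1 0.68 [348. 108.  58.]
top small_can_1 0.62 [ 660. -145.   56.]
```

View pics/scene0.png

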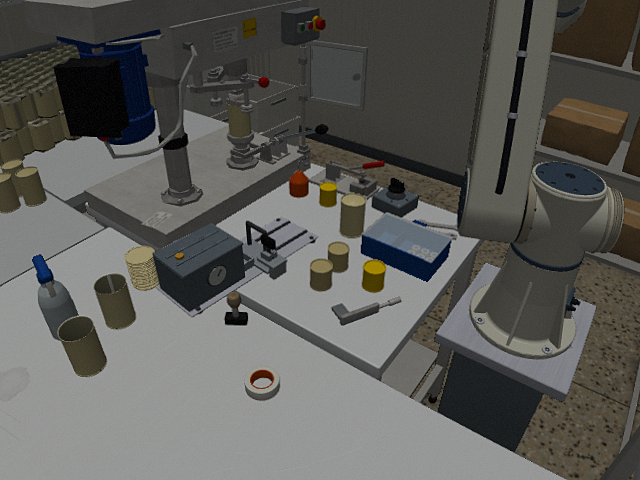

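View pics/top0.png

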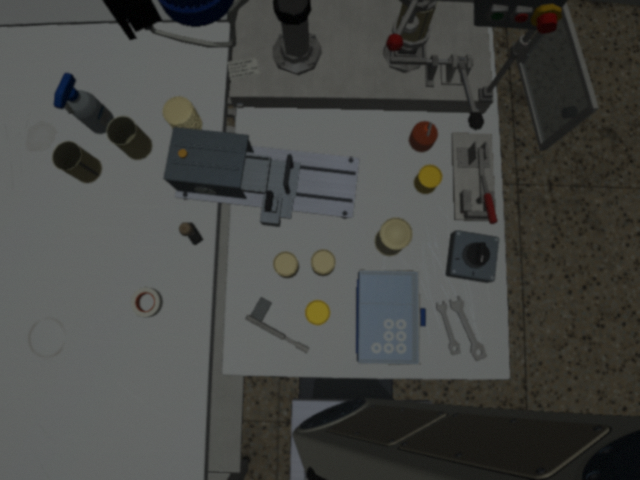

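The pictures show two cream cans at top-view (286,264) and (323,262). The yellow ones at (317,312) and (429,178) are look-alikes. The tester hood is at (208,162) with its tray hoop at (289,172) and pin at (270,203). The control box is at (474,256). Next I measure these from the top depth.

```bash
cat > b.py <<'E'
from h import *
d=np.load("top0.npy"); X,ok=cloud("top",d)
def blob(c,r,z0,z1,n):
    m=ok&(np.hypot(X[...,0]-c[0],X[...,1]-c[1])<r)&(X[...,2]>z0)&(X[...,2]<z1)
    P=X[m]; 
    if len(P)<4: print(n,"few",len(P)); return
    (cx,cy),wh,a=cv2.minAreaRect(P[:,:2].astype(np.float32)); print(n,len(P),"rect",round(cx,1),round(cy,1),np.round(wh,1),round(a,1),"mean",P.mean(0).round(1),"zmed",np.median(P[:,2]).round(1))
blob((630,350),140,110,135,"hood")
blob((585,214),40,95,120,"pin")
blob((655,180),60,75,100,"handle")
blob((451,180),35,50,70,"can1"); blob((455,95),35,50,70,"can2")
blob((478,-243),40,82,110,"sel"); blob((478,-243),80,40,55,"box")
blob((512,-50),45,97,115,"wide")
c=ctrl.get_calibration("top"); print("cam",(-np.array(c["R"]).T@np.array(c["t"])).round())
E
python3 b.py
```

```text
hood 4143 rect 678.4 355.9 [173.6 126.9] 84.1 mean [676.6 355.1 116.1] zmed 116.0
pin 131 rect 586.9 215.7 [14.1 44.4] 83.6 mean [585.5 215.1 103.9] zmed 104.6
handle 178 rect 646.7 183.1 [ 28.5 100.3] 68.5 mean [657.3 178.7  87.6] zmed 88.0
can1 492 rect 453.6 178.0 [53.9 53.7] 0.4 mean [453.3 178.   56.7] zmed 56.7
can2 486 rect 459.9 93.9 [54.  53.3] 1.5 mean [460.2  94.1  56.8] zmed 56.7
sel 167 rect 481.3 -248.9 [14.9 45.9] 80.5 mean [ 480.7 -247.5   94.5] zmed 95.8
box 1647 rect 481.4 -249.6 [106.3 105.7] 80.9 mean [ 479.5 -246.3   45.6] zmed 45.5
wide 818 rect 517.1 -60.0 [69.8 67. ] 22.0 mean [517.2 -60.4 105. ] zmed 105.0
cam [ 334.   94. 1099.]
```

```bash
cat >> h.py <<'E'
def go(p,yaw,st=None):
    """shift (cm) and tool-z turn (deg) to TCP p with tool y at world angle yaw(deg)"""
    st=st or ctrl.get_state(); R=Ro.from_quat(st["tcp_rot"])
    a=np.radians(yaw); y=np.array([np.cos(a),np.sin(a),0]); z=np.array([0,0,-1.]); x=np.cross(y,z)
    T=Ro.from_matrix(np.stack([x,y,z],1)); 
    print("shift",(R.inv().apply(np.array(p)-st["eef_pos"])/10).round(2),"turn",np.degrees((R.inv()*T).as_rotvec()).round(1))
O=np.array([662.6,207.8]); YAW=np.radians(-6.1)
def t2w(x,y): c,s=np.cos(YAW),np.sin(YAW); return O+np.array([c*x-s*y,s*x+c*y])
def w2t(x,y): c,s=np.cos(YAW),np.sin(YAW); d=np.array([x,y])-O; return np.array([c*d[0]+s*d[1],-s*d[0]+c*d[1]])
E
python3 -c "
from h import *
print(np.array(ctrl.get_calibration('wrist')['tool_from_camera']).round(2))
go([600,150,300],-96.1)"
```

```text
[[-0.0000e+00 -9.5000e-01 -3.0000e-01  8.5190e+01]
 [ 1.0000e+00 -0.0000e+00  0.0000e+00 -3.0000e-02]
 [-0.0000e+00 -3.0000e-01  9.5000e-01 -1.7113e+02]
 [ 0.0000e+00  0.0000e+00  0.0000e+00  1.0000e+00]]
shift [ 61.14 -53.21  -8.54] turn [ 0.  -0.  28.8]
```

Call:
{"api": "send_rows", "payload": {"motion": [[0,0,-8.5,0,0,0,9],[61,-53,-8.5,0,0,29,9],[61,-53,-8.5,0,0,29,9],[61,-53,-8.5,0,0,29,9],[61,-53,-8.5,0,0,29,9],[61,-53,-8.5,0,0,29,9],[61,-53,-8.5,0,0,29,9],[61,-53,-8.5,0,0,29,9],[61,-53,-8.5,0,0,29,9],[61,-53,-8.5,0,0,29,9],[61,-53,-8.5,0,0,29,9],[61,-53,-8.5,0,0,29,9]]}}

```text
time_s: 2.5
eef_pos: [546.2, 40.5, 296.5]
tcp_rot: [0.998, -0.055, 0.0, 0.0]
ft_force: [1.3, -0.6, 0.9]
opening: 0.983
grip_force: 0.0
```

```bash
python3 -c "
from h import *
go([600,150,300],-96.1)"
```

```text
shift [  4.15 -11.47  -0.34] turn [ 0.  -0.  -0.2]
```

Call:
{"api": "send_rows", "payload": {"motion": [[4,-11.5,0,0,0,0,4],[4,-11.5,0,0,0,0,4],[4,-11.5,0,0,0,0,4],[4,-11.5,0,0,0,0,4],[4,-11.5,0,0,0,0,4]]}}

```text
time_s: 3.12
eef_pos: [597.5, 147.2, 296.4]
tcp_rot: [0.998, -0.056, -0.0, 0.0]
ft_force: [-0.2, -0.8, -0.3]
opening: 0.457
grip_force: 0.0
```

```bash
cat > c.py <<'E'
from h import *
st=ctrl.get_state(); im,d=ctrl.snapshot("wrist"); save("w1.png",im); np.save("w1.npy",d)
X,ok=cloud("wrist",d,1,st); print(st["eef_pos"].round(1))
c,s=np.cos(YAW),np.sin(YAW); D=X[...,:2]-O
T=np.stack([c*D[...,0]+s*D[...,1],-s*D[...,0]+c*D[...,1]],-1)
def sh(n,m):
    P=X[m&ok]; 
    if len(P)<5: print(n,len(P));return
    r=cv2.minAreaRect(P[:,:2].astype(np.float32)); print(n,len(P),np.round(r[0],1),np.round(r[1],1),round(r[2],1),"zmax",np.percentile(P[:,2],95).round(1),"tester",w2t(*r[0]).round(1))
Z=X[...,2]
sh("pin",(np.hypot(T[...,0]+78,T[...,1])<35)&(Z>97)&(Z<125))
sh("bar",(abs(T[...,0])<45)&(abs(T[...,1]+29)<30)&(Z>80)&(Z<98))
E
python3 c.py
```

```text
[597.5 147.2 296.4]
pin 602 [586.1 216.9] [14.3 43.4] 84.7 zmax 108.0 tester [-77.    0.9]
bar 896 [660.2 179.2] [12.  75.5] 84.3 zmax 91.8 tester [  0.6 -28.7]
```

View pics/w1.png

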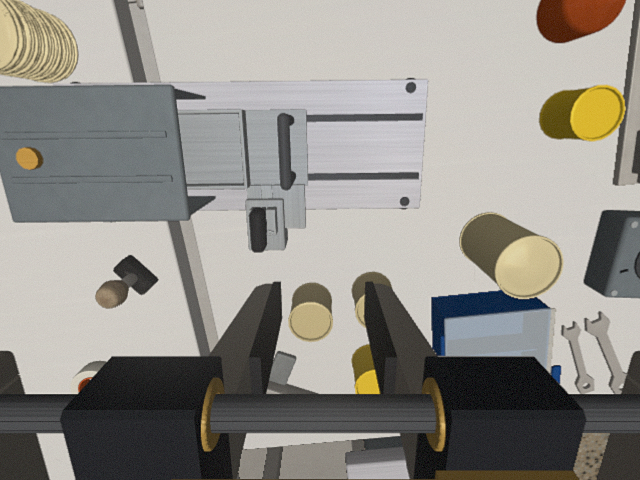

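The wrist view shows the pin T-handle at (258,229) and the hoop bar at (285,150). Both agree with the top view to within 2 mm. Going onto the pin.

```bash
python3 -c "
from h import *
go([586,216.5,130],-96);go([586,216.5,75],-96)"
```

```text
shift [-1.93 -6.77 16.65] turn [ 0.  -0.  -0.4]
shift [-1.94 -6.77 22.15] turn [ 0.  -0.  -0.4]
```

Call:
{"api": "send_rows", "payload": {"motion": [[-1.9,-6.8,8,0,0,0,4],[-1.9,-6.8,14,0,0,-0.4,4],[-1.9,-6.8,16.5,0,0,-0.4,4],[-1.9,-6.8,16.5,0,0,-0.4,4],[-1.9,-6.8,19,0,0,-0.4,4],[-1.9,-6.8,22.1,0,0,-0.4,4],[-1.9,-6.8,22.1,0,0,-0.4,4],[-1.9,-6.8,22.1,0,0,-0.4,1],[-1.9,-6.8,22.1,0,0,-0.4,1],[-1.9,-6.8,22.1,0,0,-0.4,1],[-1.9,-6.8,22.1,0,0,-0.4,1]], "grip_force": 40}}

```text
time_s: 4.55
eef_pos: [587.3, 217.0, 76.8]
tcp_rot: [0.999, -0.051, 0.001, 0.001]
ft_force: [-1.0, -7.2, 9.4]
opening: 0.146
grip_force: 40.0
```

Call:
{"api": "send_rows", "payload": {"motion": [[0,0,-0.8,0,0,0,1],[0,0,-1.6,0,0,0,1],[0,0,-2.4,0,0,0,1],[0,0,-2.4,0,0,0,1],[0,0,-2.4,0,0,0,1]]}}

```text
time_s: 5.18
eef_pos: [587.0, 216.9, 98.7]
tcp_rot: [0.999, -0.051, 0.001, 0.001]
ft_force: [5.0, -5.2, -11.3]
opening: 0.151
grip_force: 40.0
```

Call:
{"api": "send_rows", "payload": {"motion": [[0,0,0,0,0,-9,1],[0,0,0,0,0,-18,1],[0,0,0,0,0,-27,1],[0,0,0,0,0,-36,1],[0,0,0,0,0,-45,1],[0,0,0,0,0,-54,1],[0,0,0,0,0,-62,1],[0,0,0,0,0,-69,1],[0,0,0,0,0,-69,1],[0,0,0,0,0,-69,1]]}}

```text
time_s: 6.42
eef_pos: [586.1, 218.4, 98.8]
tcp_rot: [0.853, 0.522, -0.0, -0.0]
ft_force: [0.4, 5.8, -12.0]
opening: 0.15
grip_force: 40.0
```

Call:
{"api": "send_rows", "payload": {"motion": [[0,0,0.3,0,0,0,1],[0,0,0.6,0,0,0,1],[0,0,0.6,0,0,0,1],[0,0,0.6,0,0,0,4],[0,0,0.6,0,0,0,4],[0,0,0.6,0,0,0,4],[0,0,-4,0,0,0,4],[0,0,-8,0,0,0,4],[0,0,-12,0,0,0,4],[0,0,-12,0,0,0,4]]}}

```text
time_s: 7.68
eef_pos: [588.6, 218.6, 223.0]
tcp_rot: [0.852, 0.523, 0.003, 0.001]
ft_force: [0.2, 0.3, -0.9]
opening: 0.435
grip_force: 0.0
```

```bash
cat > top.py <<'E'
from h import *
import sys
im,d=ctrl.snapshot("top"); save(sys.argv[1]+".png",im); np.save(sys.argv[1]+".npy",d); X,ok=cloud("top",d)
c,s=np.cos(YAW),np.sin(YAW); D=X[...,:2]-O
T=np.stack([c*D[...,0]+s*D[...,1],-s*D[...,0]+c*D[...,1]],-1); Z=X[...,2]
def sh(n,m):
    P=X[m&ok]; 
    if len(P)<5: print(n,len(P));return
    r=cv2.minAreaRect(P[:,:2].astype(np.float32)); print(n,len(P),np.round(r[0],1),np.round(r[1],1),round(r[2],1),"zmed",np.median(P[:,2]).round(1),"z95",np.percentile(P[:,2],95).round(1),"tester",w2t(*r[0]).round(1))
sh("pin",(np.hypot(T[...,0]+78,T[...,1])<35)&(Z>85)&(Z<135))
def disc(n,x,y,z=(50,68),r=60): sh(n,(np.hypot(X[...,0]-x,X[...,1]-y)<r)&(Z>z[0])&(Z<z[1]))
disc("c1",454,178,r=42); disc("c2",460,94,r=42)
E
python3 top.py t1; python3 -c "
from h import *
go([661,179.5,130],-96)
go([661,179.5,71],-96)"
```

```text
pin 0
c1 0
c2 0
shift [-0.13  8.29  9.1 ] turn [ 0.  -0.2 69.1]
shift [-0.14  8.28 15.  ] turn [ 0.  -0.2 69.1]
```

Call:
{"api": "send_rows", "payload": {"motion": [[0,2,0,0,0,10,4],[0,4,0,0,0,20,4],[0,6,0,0,0,30,4],[0,8.3,0,0,0,40,4],[0,8.3,0,0,0,50,4],[0,8.3,0,0,0,60,4],[0,8.3,0,0,0,69,4],[0,8.3,0,0,0,69,4]]}}

```text
time_s: 8.72
eef_pos: [659.8, 180.1, 217.5]
tcp_rot: [0.999, -0.051, -0.001, 0.0]
ft_force: [-0.6, -0.4, -0.0]
opening: 0.439
grip_force: 0.0
```

```bash
sed -i 's/w1/w2/g; s/Z<125/Z<135/' c.py; cat >> c.py <<'E'
go([661,179.5,120],-96); go([661,179.5,66],-96)
E
python3 c.py
```

```text
[659.8 180.1 217.5]
pin 845 [583.4 210.1] [29.2 14.1] 62.8 zmax 124.0 tester [-79.   -6.1]
bar 1178 [661.  179.4] [11.4 74.5] 84.4 zmax 91.6 tester [  1.4 -28.4]
shift [0.14 0.05 9.78] turn [0.  0.1 0.3]
shift [ 0.15  0.05 15.18] turn [0.  0.1 0.3]
```

Call:
{"api": "send_rows", "payload": {"motion": [[0.1,0,6,0,0,0,4],[0.1,0,10,0,0,0,4],[0.1,0,15,0,0,0,4],[0.1,0,15,0,0,0,4],[0.1,0,15,0,0,0,0.8],[0.1,0,15,0,0,0,0.8],[0.1,0,15,0,0,0,0.8],[0.1,0,15,0,0,0,0.8]], "grip_force": 40}}

```text
time_s: 9.78
eef_pos: [662.5, 178.9, 71.3]
tcp_rot: [0.999, -0.051, 0.001, 0.001]
ft_force: [-0.8, -8.1, 5.7]
opening: 0.117
grip_force: 40.0
```

```bash
python3 -c "
from h import *
st=ctrl.get_state();p=st['eef_pos']; print(p,st['opening'])
d=t2w(0,-241)-t2w(0,0); go([p[0]+d[0],p[1]+d[1],p[2]],-96.1)"
```

```text
[662.54254586 178.90587066  71.25459382] 0.1170247605701276
shift [-0.1  24.1   0.04] turn [ 0.1 -0.1  0.2]
```

Call:
{"api": "send_rows", "payload": {"motion": [[0,1.5,0,0,0,0,0.8],[0,5,0,0,0,0,0.8],[0,9,0,0,0,0,0.8],[0,13,0,0,0,0,0.8],[0,17,0,0,0,0,0.8],[0,20.5,0,0,0,0,0.8],[0,23,0,0,0,0,0.8],[0,24.1,0,0,0,0,0.8],[0,24.1,0,0,0,0,0.8],[0,24.1,0,0,0,0,0.8]]}}

```text
time_s: 11.02
eef_pos: [638.6, -60.0, 71.2]
tcp_rot: [0.999, -0.052, 0.002, 0.0]
ft_force: [2.0, -0.1, 6.6]
opening: 0.117
grip_force: 40.0
```

Call:
{"api": "send_rows", "payload": {"motion": [[0,0,0,0,0,0,4],[0,0,0,0,0,0,4],[0,0,-3,0,0,0,4],[0,0,-9,0,0,0,4],[-2,-5,-15,0,0,0,8],[-4,-10,-21,0,0,0,8],[-4,-14,-24,0,0,0,8],[-4,-14,-24,0,0,0,8],[-4,-14,-24,0,0,0,8]]}}

```text
time_s: 12.15
eef_pos: [611.4, 84.5, 309.3]
tcp_rot: [0.999, -0.051, 0.0, 0.0]
ft_force: [-0.4, -0.6, -0.3]
opening: 0.873
grip_force: 0.0
```

```bash
sed -i 's/w2/w3/g; /^sh("bar/d; /^go/d' c.py; cat >> c.py <<'E'
sh("bar",(abs(T[...,0])<45)&(abs(T[...,1]+269)<30)&(Z>80)&(Z<98))
m=ok&(abs(T[...,0])<36)&(T[...,1]>-260)&(T[...,1]<55)
for y in range(-260,70,10):
    q=m&(abs(T[...,1]-y)<5); print(y,np.percentile(Z[q],[10,50,90]).round(0) if q.sum()>5 else None,end='; ')
def disc(n,x,y,r): sh(n,(np.hypot(X[...,0]-x,X[...,1]-y)<r)&(Z>52)&(Z<70))
disc("c1",454,178,42);disc("c2",460,94,42)
E
python3 c.py
```

```text
[611.4  84.5 309.3]Traceback (most recent call last):
  File "c.py", line 11, in <module>
    sh("pin",(np.hypot(T[...,0]+78,T[...,1])<35)&(Z>97)&(Z<135))
    ~~^^^^^^^^^^^^^^^^^^^^^^^^^^^^^^^^^^^^^^^^^^^^^^^^^^^^^^^^^^
  File "c.py", line 9, in sh
    r=cv2.minAreaRect(P[:,:2].astype(np.float32)); print(n,len(P),np.round(r[0],1),np.round(r[1],1),round(r[2],1),"zmax",np.percentile(P[:,2],95).round(1),"tester",w3t(*r[0]).round(1))
                                                                                                                                                                    ^^^
NameError: name 'w3t' is not defined. Did you mean: 'w2t'?
```

View pics/w3.png

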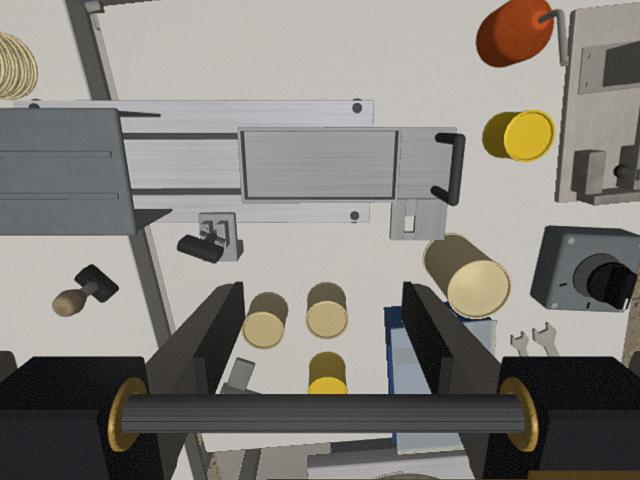

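Tray is fully out: floor spans (242–397, 130–200), handle at (455,170). The pin is parked at (203,247), and the cans are at (265,325) and (327,315).

```bash
sed -i 's/w3t/w2t/' c.py; cat >> c.py <<'E'
print()
for uv in [(242,131),(397,131),(397,199),(243,199)]:
    p=pix("wrist",[uv],[d[uv[1]+3 if uv[1]<150 else uv[1]-3, uv[0]+(4 if uv[0]<300 else -4)]],st)[0]; print(uv,p.round(1),w2t(p[0],p[1]).round(1))
E
python3 c.py
```

```text
[610.9  83.5 308. ]
pin 838 [586.1 216.4] [44.  14.1] 62.8 zmax 124.1 tester [-76.9   0.5]
bar 869 [636.  -58.8] [12.6 75.2] 83.1 zmax 91.9 tester [   1.8 -268. ]
-260 [16. 17. 18.]; -250 [16. 17. 18.]; -240 [16. 17. 18.]; -230 [16. 17. 18.]; -220 [17. 36. 38.]; -210 [ 16.  18. 399.]; -200 [ 16.  19. 411.]; -190 [372. 417. 422.]; -180 [341. 415. 422.]; -170 [336. 410. 421.]; -160 [ 17. 413. 415.]; -150 [ 17. 413. 415.]; -140 [ 17. 413. 415.]; -130 [ 17. 413. 415.]; -120 [ 17. 413. 415.]; -110 [ 17. 413. 415.]; -100 [ 17. 413. 415.]; -90 [316. 410. 416.]; -80 [346. 412. 421.]; -70 [369. 420. 421.]; -60 [ 17. 408. 421.]; -50 [ 16.  18. 401.]; -40 [16. 17. 18.]; -30 [17. 31. 37.]; -20 [10. 11. 15.]; -10 [10. 11. 15.]; 0 [10. 11. 15.]; 10 [10. 11. 15.]; 20 [10. 11. 15.]; 30 [10. 11. 15.]; 40 [10. 11. 15.]; 50 [10. 11. 15.]; 60 None; c1 1360 [452.2 178.2] [52.9 56. ] 62.0 zmax 61.2 tester [-206.1  -51.8]
c2 1406 [459.   95.4] [54.9 55.8] 85.1 zmax 61.3 tester [-190.5 -133.4]

(242, 131) [698.4 171.6  16. ] [ 39.4 -32.2]
(397, 131) [679.2 -13.7  15.8] [  40.1 -218.4]
(397, 199) [600.5  -6.5  35.2] [ -38.9 -219.7]
(243, 199) [617.  183.6  18.8] [-42.7 -28.9]
```

```bash
python3 -c "
from h import *
go([459,95.5,120],-6);go([459,95.5,31],-6)
print(t2w(1,-77),t2w(1,-173))"
```

```text
shift [-15.16   0.29  18.77] turn [ -0.1   0.2 -89.9]
shift [-15.14   0.28  27.67] turn [ -0.1   0.2 -89.9]
[655.41200445 131.12971423] [645.2106536   35.67327159]
```

Call:
{"api": "send_rows", "payload": {"motion": [[-2,0.3,2,0,0,-10,9],[-5,0.3,4,0,0,-20,9],[-8,0.3,6,0,0,-30,9],[-11,0.3,9,0,0,-40,9],[-15.1,0.3,12,0,0,-50,9],[-15.1,0.3,14,0,0,-60,9],[-15.1,0.3,16,0,0,-70,9],[-15.1,0.3,18,0,0,-80,9],[-15.1,0.3,18,0,0,-90,9],[-15.1,0.3,18,0,0,-90,9]]}}

```text
time_s: 13.5
eef_pos: [459.6, 95.2, 127.6]
tcp_rot: [0.744, 0.669, -0.002, -0.001]
ft_force: [0.4, 0.3, -0.7]
opening: 0.98
grip_force: 0.0
```

```bash
cat > d.py <<'E'
from h import *
import sys
x,y,tag=float(sys.argv[1]),float(sys.argv[2]),sys.argv[3]
st=ctrl.get_state(); im,d=ctrl.snapshot("wrist"); save(tag+".png",im); X,ok=cloud("wrist",d,1,st); Z=X[...,2]; print(st["eef_pos"].round(1))
m=ok&(np.hypot(X[...,0]-x,X[...,1]-y)<45)&(Z>52)&(Z<70); P=X[m]; r=cv2.minAreaRect(P[:,:2].astype(np.float32)); print(len(P),np.round(r[0],1),np.round(r[1],1),np.median(P[:,2]).round(1), "col",np.median(im[m],0))
go([r[0][0],r[0][1],31],-6)
E
python3 d.py 459 95 w4
```

```text
[459.6  95.2 127.6]
4941 [458.9  95.5] [55.4 55.1] 58.4 col [180. 165. 124.]
shift [-0.01 -0.1   9.71] turn [-0.1  0.1 -0.2]
```

Call:
{"api": "send_rows", "payload": {"motion": [[0,-0.1,4,0,0,0,9],[0,-0.1,7.5,0,0,0,9],[0,-0.1,9.7,0,0,0,9],[0,-0.1,9.7,0,0,0,9],[0,-0.1,9.7,0,0,0,5],[0,-0.1,9.7,0,0,0,5],[0,-0.1,9.7,0,0,0,5],[0,-0.1,9.7,0,0,0,5],[0,-0.1,9.7,0,0,0,5],[0,-0.1,4,0,0,0,5],[0,-0.1,0,0,0,0,5],[0,-0.1,0,0,0,0,5]], "grip_force": 25}}

```text
time_s: 15.05
eef_pos: [461.8, 97.2, 131.8]
tcp_rot: [0.743, 0.67, 0.002, 0.001]
ft_force: [-0.0, 0.3, -3.0]
opening: 0.597
grip_force: 25.0
```

```bash
python3 -c "
from h import *
st=ctrl.get_state();print(st['opening'],st['ft_force'])
go([645,35.7,128],-6);go([645,35.7,48],-6)"
```

```text
0.5968440271685015 [-0.04499889  0.27627943 -2.98874646]
shift [-4.22 18.85  0.47] turn [ 0.3 -0.1  0.1]
shift [-4.24 18.81  8.47] turn [ 0.3 -0.1  0.1]
```

Call:
{"api": "send_rows", "payload": {"motion": [[-1.5,5,0,0,0,0,5],[-3,10,0,0,0,0,5],[-4.2,15,0,0,0,0,5],[-4.2,18.8,0,0,0,0,5],[-4.2,18.8,0,0,0,0,5],[-4.2,18.8,4,0,0,0,5],[-4.2,18.8,6.5,0,0,0,5],[-4.2,18.8,7.6,0,0,0,5],[-4.2,18.8,8.0,0,0,0,5],[-4.2,18.8,8.0,0,0,0,5]]}}

```text
time_s: 16.3
eef_pos: [642.4, 35.7, 49.8]
tcp_rot: [0.743, 0.67, 0.0, 0.0]
ft_force: [0.6, 0.2, -2.0]
opening: 0.593
grip_force: 25.0
```

Call:
{"api": "send_rows", "payload": {"motion": [[0,0,0.15,0,0,0,5],[0,0,0.15,0,0,0,5],[0,0,0.15,0,0,0,6.5],[0,0,0.15,0,0,0,8],[0,0,0.15,0,0,0,8],[0,0,-4,0,0,0,8],[0,0,-9,0,0,0,8],[0,0,-12,0,0,0,8],[0,0,-12,0,0,0,8]]}}

```text
time_s: 17.42
eef_pos: [644.2, 35.6, 171.9]
tcp_rot: [0.743, 0.67, 0.002, 0.002]
ft_force: [0.5, 0.2, -0.5]
opening: 0.873
grip_force: 0.0
```

```bash
python3 -c "
from h import *
go([452.5,178.2,128],-6)"
```

```text
shift [ 12.2  -20.56   4.3 ] turn [ 0.3 -0.   0.1]
```

Call:
{"api": "send_rows", "payload": {"motion": [[3,-5,0,0,0,0,9],[6,-10,0,0,0,0,9],[9,-15,0,0,0,0,9],[12.2,-20.6,1,0,0,0,9],[12.2,-20.6,4,0,0,0,9],[12.2,-20.6,4,0,0,0,9],[12.2,-20.6,4,0,0,0,9]]}}

```text
time_s: 18.3
eef_pos: [450.6, 177.9, 129.2]
tcp_rot: [0.743, 0.669, -0.0, -0.0]
ft_force: [-0.8, 0.6, -0.4]
opening: 0.974
grip_force: 0.0
```

```bash
python3 d.py 452 178 w5
```

```text
[450.6 177.9 129.2]
4897 [452.1 178.7] [55.6 55.1] 58.4 col [171. 157. 118.]
shift [0.09 0.1  9.86] turn [ 0. -0.  0.]
```

Call:
{"api": "send_rows", "payload": {"motion": [[0,0.1,4,0,0,0,9],[0,0.1,7.5,0,0,0,9],[0.1,0.1,9.8,0,0,0,9],[0.1,0.1,9.8,0,0,0,9],[0.1,0.1,9.8,0,0,0,5],[0.1,0.1,9.8,0,0,0,5],[0.1,0.1,9.8,0,0,0,5],[0.1,0.1,9.8,0,0,0,5],[0.1,0.1,9.8,0,0,0,5],[0.1,0.1,4,0,0,0,5],[0.1,0.1,0,0,0,0,5],[0.1,0.1,0,0,0,0,5]]}}

```text
time_s: 19.85
eef_pos: [453.1, 179.8, 131.8]
tcp_rot: [0.743, 0.67, 0.003, 0.001]
ft_force: [0.2, 0.4, -2.6]
opening: 0.595
grip_force: 25.0
```

```bash
python3 -c "
from h import *
st=ctrl.get_state();print(st['opening'],st['ft_force'])
go([655.4,131,128],-6)"
```

```text
0.5946014328717674 [ 0.2159316   0.4030745  -2.62200316]
shift [-2.77 20.63  0.47] turn [ 0.3 -0.1  0.1]
```

Call:
{"api": "send_rows", "payload": {"motion": [[-2.8,4,-1,0,0,0,5],[-2.8,10,-1,0,0,0,5],[-2.8,15,-1,0,0,0,5],[-2.8,20.6,0,0,0,0,5],[-2.8,20.6,0,0,0,0,5],[-2.8,20.6,4,0,0,0,5],[-2.8,20.6,6.5,0,0,0,5],[-2.8,20.6,7.7,0,0,0,5],[-2.8,20.6,8.2,0,0,0,5],[-2.8,20.6,8.2,0,0,0,5]]}}

```text
time_s: 21.1
eef_pos: [652.8, 130.2, 47.9]
tcp_rot: [0.743, 0.67, -0.0, -0.0]
ft_force: [0.5, 0.6, -2.0]
opening: 0.59
grip_force: 25.0
```

```bash
python3 -c "
from h import *
go([611,84,309],-96)"
```

```text
shift [ -5.02  -3.69 -26.11] turn [-0.   0.  90.1]
```

Call:
{"api": "send_rows", "payload": {"motion": [[0,0,0.1,0,0,0,5],[0,0,0.1,0,0,0,6.5],[0,0,0.1,0,0,0,8],[0,0,0.1,0,0,0,8],[0,0,-5,0,0,0,8],[0,0,-11,0,0,0,8],[-2,-2,-17,0,0,10,8],[-5,-3.7,-23,0,0,20,4],[-5,-3.7,-26,0,0,30,4],[-5,-3.7,-26,0,0,40,4],[-5,-3.7,-26,0,0,50,4],[-5,-3.7,-26,0,0,60,4]]}}

```text
time_s: 22.6
eef_pos: [611.3, 83.9, 307.3]
tcp_rot: [0.979, 0.206, 0.0, 0.0]
ft_force: [0.5, -0.2, 0.3]
opening: 0.437
grip_force: 0.0
```

Call:
{"api": "send_rows", "payload": {"motion": [[0,0,0,0,0,10,4],[0,0,0,0,0,20,4],[0,0,0,0,0,30,4],[0,0,0,0,0,30,4]]}}

```text
time_s: 23.1
eef_pos: [611.3, 84.0, 307.1]
tcp_rot: [0.999, -0.051, -0.0, 0.0]
ft_force: [1.0, -0.8, 0.1]
opening: 0.434
grip_force: 0.0
```

```bash
cat > e.py <<'E'
from h import *
st=ctrl.get_state(); im,d=ctrl.snapshot("wrist"); save("w6.png",im); X,ok=cloud("wrist",d,1,st); Z=X[...,2]
for n,x,y,z0,z1,r in [("a",655,131,70,85,45),("b",645,36,70,85,45),("bar",637,-59,80,98,45),("pin",586,217,97,135,35)]:
    m=ok&(np.hypot(X[...,0]-x,X[...,1]-y)<r)&(Z>z0)&(Z<z1); P=X[m]; q=cv2.minAreaRect(P[:,:2].astype(np.float32)); print(n,len(P),np.round(q[0],1),np.round(q[1],1),np.percentile(P[:,2],[50,95]).round(1),w2t(*q[0]).round(1))
go([638,-59.5,120],-96.1)
E
python3 e.py
```

```text
a 2111 [653.8 129.9] [55.1 55. ] [74.3 77.3] [ -0.4 -78.4]
b 2111 [643.2  34.4] [55.  54.8] [74.4 77.4] [  -0.8 -174.5]
bar 871 [636.4 -58.7] [12.  75.6] [90.  91.9] [   2.2 -267.7]
pin 840 [586.3 216.3] [43.8 13.8] [121.7 124.2] [-76.8   0.3]
shift [ 4.09 14.01 18.71] turn [0.  0.  0.4]
```

View pics/w6.png

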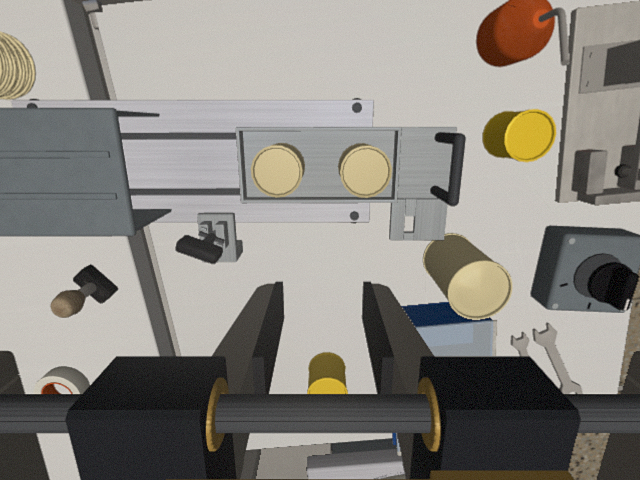

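Both cans stand upright on the tray, at (277,170) and (366,170), and no third cream can is in view. Back to the handle.

Call:
{"api": "send_rows", "payload": {"motion": [[4,5,5,0,0,0,4],[4,10,10,0,0,0,4],[4,14,15,0,0,0.4,4],[4,14,18.5,0,0,0.4,4],[4,14,18.5,0,0,0.4,4],[4,14,21,0,0,0.4,4],[4,14,23.8,0,0,0.4,4],[4,14,23.8,0,0,0.4,4],[4,14,23.8,0,0,0.4,0.8],[4,14,23.8,0,0,0.4,0.8],[4,14,23.8,0,0,0.4,0.8],[4,14,23.8,0,0,0.4,0.8]], "grip_force": 40}}

```text
time_s: 24.65
eef_pos: [637.3, -59.4, 70.3]
tcp_rot: [0.998, -0.055, 0.001, -0.0]
ft_force: [-0.1, 1.6, 6.4]
opening: 0.118
grip_force: 40.0
```

```bash
python3 -c "
from h import *
st=ctrl.get_state();print(st['eef_pos'],st['opening'],st['ft_force'])
go([662.5,179.2,71],-96.1)"
```

```text
[637.31816157 -59.41013238  70.31701796] 0.11833844541572078 [-0.10455847  1.62444345  6.371963  ]
shift [ -0.12 -23.99  -0.07] turn [-0.  -0.1 -0.2]
```

Call:
{"api": "send_rows", "payload": {"motion": [[0,-0.7,0,0,0,0,0.8],[0,-2.2,0,0,0,0,0.8],[0,-4.5,0,0,0,0,0.8],[0,-7.2,0,0,0,0,0.8],[0,-10,0,0,0,0,0.8],[0,-12.8,0,0,0,0,0.8],[0,-15.6,0,0,0,0,0.8],[0,-18.2,0,0,0,0,0.8],[0,-20.5,0,0,0,0,0.8],[0,-22.3,0,0,0,0,0.8],[0,-23.4,0,0,0,0,0.8],[0,-24,0,0,0,0,0.8]]}}

```text
time_s: 26.15
eef_pos: [661.3, 179.2, 70.3]
tcp_rot: [0.999, -0.055, -0.002, 0.001]
ft_force: [-10.4, -21.8, 18.8]
opening: 0.12
grip_force: 40.0
```

Call:
{"api": "send_rows", "payload": {"motion": [[0,-0.3,0,0,0,0,0.8],[0,-0.3,0,0,0,0,0.8],[0,-0.3,0,0,0,0,0.8]]}}

```text
time_s: 26.52
eef_pos: [661.3, 179.1, 70.3]
tcp_rot: [0.998, -0.055, -0.002, 0.002]
ft_force: [-10.8, -13.4, 17.4]
opening: 0.114
grip_force: 40.0
```

Call:
{"api": "send_rows", "payload": {"motion": [[0,0,0,0,0,0,4],[0,0,0,0,0,0,4],[0,0,-3,0,0,0,4],[0,0,-9,0,0,0,4],[-4,-4,-9,0,0,-10,4],[-7,-4,-9,0,0,-20,4],[-7.5,-4,-9,0,0,-30,4],[-7.5,-4,-9,0,0,-40,4],[-7.5,-4,-9,0,0,-50,4],[-7.5,-4,-9,0,0,-60,4],[-7.5,-4,-9,0,0,-69,4],[-7.5,-4,-9,0,0,-69,4]]}}

```text
time_s: 28.02
eef_pos: [593.3, 230.4, 159.1]
tcp_rot: [0.854, 0.52, 0.0, -0.0]
ft_force: [-0.7, 1.0, 0.6]
opening: 0.437
grip_force: 0.0
```

```bash
cat > f.py <<'E'
from h import *
st=ctrl.get_state(); im,d=ctrl.snapshot("wrist"); save("w7.png",im); X,ok=cloud("wrist",d,1,st); Z=X[...,2]; print(st["eef_pos"])
for n,x,y,z0,z1,r in [("bar",661,179,80,98,45),("pin",586,217,97,135,35)]:
    m=ok&(np.hypot(X[...,0]-x,X[...,1]-y)<r)&(Z>z0)&(Z<z1); P=X[m]
    if len(P)<5: print(n,len(P));continue
    q=cv2.minAreaRect(P[:,:2].astype(np.float32)); print(n,len(P),np.round(q[0],1),np.round(q[1],1),round(q[2],1),np.percentile(P[:,2],[50,95]).round(1),w2t(*q[0]).round(1))
go([586.4,217,93],-27.2)
E
python3 f.py
```

```text
[593.31035953 230.44411918 159.10784298]
bar 1830 [660.1 179.9] [12.  75.1] 83.9 [89.9 91.7] [  0.5 -28. ]
pin 1618 [585.9 217.6] [43.5 14. ] 62.7 [122.8 124.3] [-77.3   1.6]
shift [-1.51  0.01  6.61] turn [-0.  -0.  -0.3]
```

Call:
{"api": "send_rows", "payload": {"motion": [[-1.5,0,0,0,0,0,4],[-1.5,0,1.5,0,0,0,4],[-1.5,0,4,0,0,0,4],[-1.5,0,6.6,0,0,0,4],[-1.5,0,6.6,0,0,0,4],[-1.5,0,6.6,0,0,0,1],[-1.5,0,6.6,0,0,0,1],[-1.5,0,6.6,0,0,0,1],[-1.5,0,6.6,0,0,0,1]], "grip_force": 40}}

```text
time_s: 29.2
eef_pos: [586.1, 217.6, 94.2]
tcp_rot: [0.854, 0.52, 0.0, -0.001]
ft_force: [-2.8, 1.3, 5.5]
opening: 0.149
grip_force: 40.0
```

Call:
{"api": "send_rows", "payload": {"motion": [[0,0,-0.4,0,0,0,1],[0,0,-0.75,0,0,0,1],[0,0,-0.75,0,0,0,1],[0,0,-0.75,0,0,0,1]]}}

```text
time_s: 29.7
eef_pos: [585.9, 217.4, 100.0]
tcp_rot: [0.854, 0.52, -0.0, -0.001]
ft_force: [0.8, 6.2, -11.4]
opening: 0.15
grip_force: 40.0
```

Call:
{"api": "send_rows", "payload": {"motion": [[0,0,0,0,0,9,1],[0,0,0,0,0,18,1],[0,0,0,0,0,27,1],[0,0,0,0,0,36,1],[0,0,0,0,0,45,1],[0,0,0,0,0,54,1],[0,0,0,0,0,62,1],[0,0,0,0,0,69,1],[0,0,0,0,0,69,1],[0,0,0,0,0,69,1]]}}

```text
time_s: 30.95
eef_pos: [586.2, 216.5, 100.3]
tcp_rot: [0.999, -0.054, -0.0, 0.0]
ft_force: [1.9, 0.7, -11.5]
opening: 0.15
grip_force: 40.0
```

```bash
python3 -c "
from h import *
go([586.1,216.7,76],-96.1)"
```

```text
shift [-0.02 -0.02  2.43] turn [ 0.   0.  -0.1]
```

Call:
{"api": "send_rows", "payload": {"motion": [[0,0,0.8,0,0,0,1],[0,0,1.6,0,0,0,1],[0,0,2.3,0,0,0,1],[0,0,2.3,0,0,0,1],[0,0,2.3,0,0,0,1]]}}

```text
time_s: 31.58
eef_pos: [586.4, 216.7, 77.8]
tcp_rot: [0.998, -0.055, -0.0, 0.0]
ft_force: [-0.1, -3.3, -2.6]
opening: 0.147
grip_force: 40.0
```

Call:
{"api": "send_rows", "payload": {"motion": [[0,0,0,0,0,0,4],[0,0,0,0,0,0,4],[0,0,0,0,0,0,4],[0,0,-4,0,0,0,4],[0,0,-10,0,0,0,4],[0,0,-12,0,0,0,4],[0,0,-12,0,0,0,4]]}}

```text
time_s: 32.45
eef_pos: [587.5, 217.4, 199.7]
tcp_rot: [0.998, -0.055, 0.002, -0.001]
ft_force: [0.2, -0.0, -0.9]
opening: 0.436
grip_force: 0.0
```

```bash
sed -i 's/w7/w8/' f.py; python3 f.py; python3 -c "
from h import *
go([481.3,-248.5,200],-99.4)"
```

```text
[587.52736923 217.36351149 199.68770703]
bar 1647 [660.5 179.4] [12. 75.] 84.3 [90.  91.8] [  0.9 -28.5]
pin 1025 [585.7 216.9] [14.  44.5] 83.7 [106.5 107.9] [-77.4   0.9]
shift [-0.02  0.   10.49] turn [  0.   -0.1 -69.1]
shift [-5.33 47.42 -0.24] turn [-0.  -0.1  3.1]
```

View pics/w8.png

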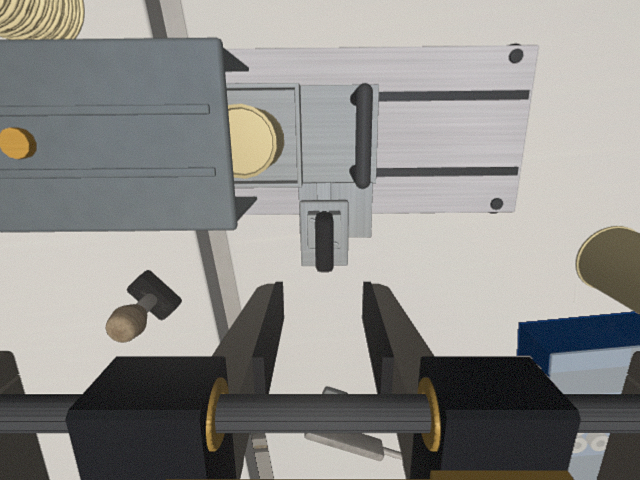

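Call:
{"api": "send_rows", "payload": {"motion": [[-5.3,6,0,0,0,0,4],[-5.3,12,0,0,0,0,4],[-5.3,18,0,0,0,0,4],[-5.3,24,0,0,0,0,4],[-5.3,30,0,0,0,0,4],[-5.3,36,0,0,0,2,4],[-5.3,42,0,0,0,3,4],[-5.3,47.4,0,0,0,3,4],[-5.3,47.4,0,0,0,3,4],[-5.3,47.4,0,0,0,3,4]]}}

```text
time_s: 33.75
eef_pos: [480.7, -247.6, 196.3]
tcp_rot: [0.997, -0.082, -0.001, -0.001]
ft_force: [-0.2, -0.1, 0.5]
opening: 0.434
grip_force: 0.0
```

```bash
cat > g.py <<'E'
from h import *
import sys
X,ok=cloud("top",np.load("top0.npy")); r=np.hypot(X[...,0]-481,X[...,1]+249)
for a,b in[(75,110),(110,150),(150,200)]:
    m=ok&(r>a)&(r<b); i=np.argmax(np.where(m,X[...,2],-1)); print(a,b,X.reshape(-1,3)[i].round(0))
st=ctrl.get_state(); im,d=ctrl.snapshot("wrist"); save(sys.argv[1]+".png",im); X,ok=cloud("wrist",d,1,st); Z=X[...,2]; print(st["eef_pos"])
m=ok&(np.hypot(X[...,0]-481,X[...,1]+249)<38)&(Z>85)&(Z<110); P=X[m]
q=cv2.minAreaRect(P[:,:2].astype(np.float32)); print(len(P),np.round(q[0],1),np.round(q[1],1),round(q[2],1),np.percentile(P[:,2],[50,95]).round(1))
go([q[0][0],q[0][1],68],-99.2)
E
python3 g.py w9
```

```text
75 110 [ 554. -268.  133.]
110 150 [ 591. -270.  115.]
150 200 [ 666. -320.  447.]
[ 480.67093196 -247.63703699  196.25571812]
1055 [ 481.2 -249.3] [13.9 46.5] 80.9 [98.  99.4]
shift [ 0.08  0.22 12.85] turn [-0.1  0.1 -0.1]
```

View pics/w9.png

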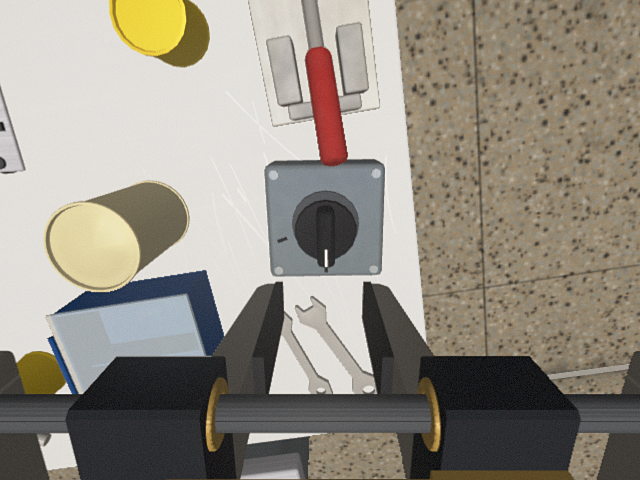

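The selector is at (326,228), marker pointing down the image. The other mark at (282,239) is about 74° clockwise. The red lever tip at (335,160) is up to 133 mm high, so I grip high on the handle to keep the gripper body above it.

Call:
{"api": "send_rows", "payload": {"motion": [[0.1,0.2,5,0,0,0,4],[0.1,0.2,8,0,0,0,4],[0.1,0.2,11,0,0,0,4],[0.1,0.2,12.5,0,0,0,4],[0.1,0.2,12.5,0,0,0,4],[0.1,0.2,12.5,0,0,0,1],[0.1,0.2,12.5,0,0,0,1],[0.1,0.2,12.5,0,0,0,1],[0.1,0.2,12.5,0,0,0,1]], "grip_force": 45}}

```text
time_s: 34.92
eef_pos: [482.8, -250.4, 73.4]
tcp_rot: [0.997, -0.082, 0.001, -0.0]
ft_force: [1.8, 4.1, 3.8]
opening: 0.147
grip_force: 45.0
```

Call:
{"api": "send_rows", "payload": {"motion": [[0,0,0.5,0,0,0,1],[0,0,1.1,0,0,0,1],[0,0,1.1,0,0,0,1],[0,0,1.1,0,0,0,1]]}}

```text
time_s: 35.42
eef_pos: [482.8, -250.4, 62.2]
tcp_rot: [0.997, -0.081, 0.001, -0.0]
ft_force: [1.3, 5.3, 6.4]
opening: 0.152
grip_force: 45.0
```

Call:
{"api": "send_rows", "payload": {"motion": [[0,0,0,0,0,9,1],[0,0,0,0,0,18,1],[0,0,0,0,0,27,1],[0,0,0,0,0,27,1]]}}

```text
time_s: 35.92
eef_pos: [482.4, -251.2, 62.2]
tcp_rot: [0.95, -0.313, 0.0, 0.0]
ft_force: [-1.4, 0.7, 7.5]
opening: 0.148
grip_force: 45.0
```

Call:
{"api": "send_rows", "payload": {"motion": [[0,0,0,0,0,9,1],[0,0,0,0,0,18,1],[0,0,0,0,0,27,1],[0,0,0,0,0,36,1],[0,0,0,0,0,43,1],[0,0,0,0,0,43,1],[0,0,-0.5,0,0,43,1],[0,0,-1.1,0,0,43,1],[0,0,-1.1,0,0,43,1],[0,0,-1.1,0,0,43,3],[0,0,-1.1,0,0,43,3],[0,0,-1.1,0,0,43,3]]}}

```text
time_s: 37.42
eef_pos: [482.1, -250.5, 72.5]
tcp_rot: [0.77, -0.638, -0.0, 0.0]
ft_force: [-0.2, 0.3, 0.4]
opening: 0.327
grip_force: 0.0
```

Call:
{"api": "send_rows", "payload": {"motion": [[0,0,-4,0,0,0,3],[0,0,-9,0,0,0,3],[0,0,-13,0,0,0,3],[0,0,-13,0,0,0,3]]}}

```text
time_s: 37.92
eef_pos: [484.1, -251.5, 205.9]
tcp_rot: [0.77, -0.638, 0.003, -0.001]
ft_force: [0.0, -0.1, 0.8]
opening: 0.324
grip_force: 0.0
```

```bash
python3 g.py w10
```

```text
75 110 [ 554. -268.  133.]
110 150 [ 591. -270.  115.]
150 200 [ 666. -320.  447.]
[ 484.08014785 -251.46207545  205.87923019]
950 [ 481.4 -250.1] [13.  45.1] 10.9 [98.  99.4]
shift [-0.13  0.16 13.58] turn [ -0.1  -0.2 -70.1]
```

View pics/w10.png

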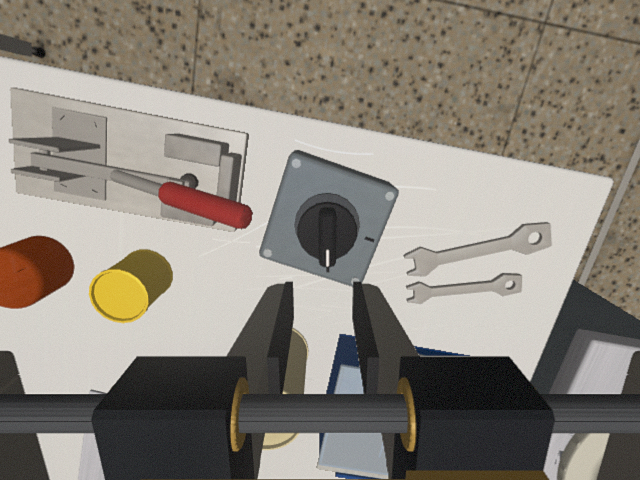

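The selector turned 70° (1.22 rad) to its second mark and is up at the original height (99.4 mm). One last look at the whole scene.

```bash
python3 -c "
from h import *
im,d=ctrl.snapshot('scene'); im=cv2.resize(im[150:400,80:480],(800,500)); save('s2.png',im)"
```

```text
(no output)
```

View pics/s2.png

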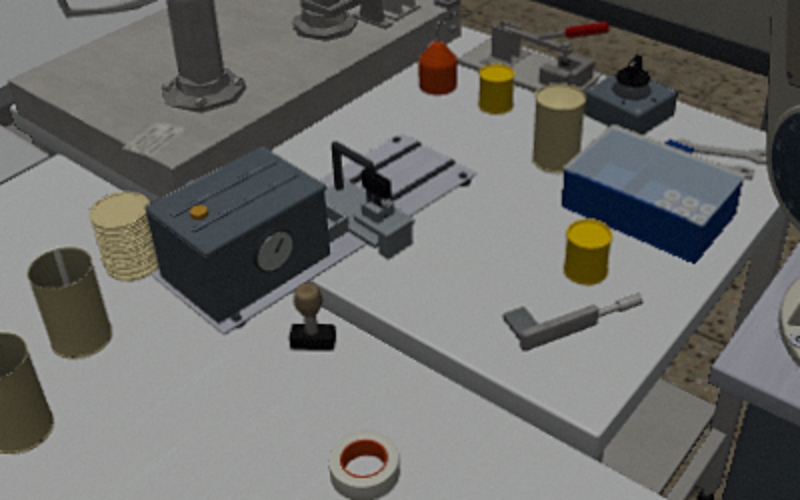

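The tray is home at (350,205) with the pin down at (377,185). Everything else stands where it was, and no small cans remain on the table.

```bash
python3 -c "
from cell import ctrl
print(ctrl.finish_job())"
```

```text
the job is handed in; nothing more can be done
None
```

The job is handed in at about 38 s: both small cans present are upright in the tester, the tray is home and locked by the pin, and the selector is turned clockwise to its other position and up again.

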